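Point out the swollen capacitor and log the fault

ROBOT

A 6-joint arm with a two-finger parallel gripper is mounted at the origin on the work surface. World frame = base frame: x ahead of the robot, y to its left, z up, the work surface at z = 0. Lengths are in mm, angles in rad, forces in N, time in s.
With the tool pointing down it reaches from about 275 to 825 mm from the base axis. Payload 5.2 kg.
Tool frame: the origin (TCP) lies between the finger pads, 19 mm behind the fingertips; this is the grasp point; z points along the fingers, y is the line along which they close (so a half turn about z gives the same grasp; the last joint's range is limited). The gripper opens to 93 mm and grips with 3 to 60 N. Pads are 15 mm wide; open, the fingers measure 128 mm over their backs; the gripper's body (75 mm by 188 mm) begins 65 mm behind the grasp point.
Start: joints at [-1.34, 0.259, 1.535, -0, 1.348, -0.203], TCP at [231.198, -499.052, 237.453] pointing down, gripper open.
Joint ranges: [-3.14, 3.14], [-0.91, 2.08], [0.19, 2.58], [-1.22, 4.36], [0.22, 2.71], [-3.12, 3.12]. Speed limits (rad/s): [2.57, 2.57, 3.14, 3.14, 3.14, 3.14].

INTERFACE

Orientations are given as [roll, pitch, yaw] about the fixed x, y, z axes, in that order (R = Rz(yaw) Ry(pitch) Rx(roll)).
In Python, from bench import robot gives the robot as it stands. The module is installed in compiled form; this text tells all that it offers. Calls block until the motion is done:
- robot.move_ptp(position, orientation): joint-space move of the TCP to a pose.
- robot.move_linear(position, ori=None, speed=150, f_stop=None): straight line of the TCP; ori=None keeps the orientation; speed is the mean speed in mm/s. With f_stop (N) it stops when the force on the tool has changed by that much, and returns True; else False.
- robot.move_j(angles): joint-space move.
- robot.move_gripper(opening): opening from 0.0 (shut) to 1.0 (fully open); the grip force is fixed at half the most; returns when the fingers have stopped.
- robot.sleep(seconds).
- robot.inverse_kinematics(position, orientation): joint angles nearest the present ones, or None.
- robot.get_image(name): name is "scene" or "top" or "wrist"; returns a dict with "img" (420x560x3 uint8, blue, green, red), "fovy" (degrees; the focal length in pixels is half the picture's height over the tangent of half this angle, whatever the lens; pixels are square), "cx", "cy" (the principal point, pixels), "eye" and "orientation" of the camera in the world. Camera axes: x right, y down, z forward; pixel columns grow to the right and rows downward; lengths in mm; the calibration is good to about 2 mm. A picture is of the moment at which its call begins. There is no depth.
A pose or a line that the arm cannot do raises robot.MotionError and nothing moves.
- robot.hand_in(): hands the job in; it is judged then, once.
Readings, each from a call of its own:
- robot.current_t(): time.
- robot.current_qpos(): joint angles.
- robot.current_joint_vel(): joint speeds.
- robot.current_joint_efforts(): joint torques, N m.
- robot.current_tcp_pos(): TCP position.
- robot.current_eef_rot(): TCP orientation.
- robot.current_contact_force(): force on the tool from outside, world axes, zero at the start.
- robot.current_ft_torque(): the same for the moment, N m.
- robot.current_gripper_width(): opening from 0.0 (shut) to 1.0 (fully open).
- robot.current_finger_force(): force on a finger pad.
Only numpy, scipy, OpenCV 4.12 (cv2) and the standard library are available. Lean on these libraries where they do the work, as an engineer would, in place of code of your own. Each camera call takes 0.05 s, during which the arm holds its last target. There are 200 camera calls.

TASK

Show the inspection camera which capacitor on the clamped circuit board is swollen (the one with the domed orange-brown top): with the tool straight down, point at its centre with the fingertips about a finger's breadth above it, touching nothing on the board, and stay there for two full seconds. Then press the red fault button on the console all the way down with the fingertips and let it come up again. Leave the green button and everything else on the bench alone; nothing is to be picked up.

Things in the scene. Friction and masses are not known exactly. Their poses are not given: they have to be found in the camera images.
- cap_bad_top (a point): highest point, on the axis, of the swollen capacitor: upright cylinder 25 mm across with a dark blue sleeve like the others, but its top is domed and orange-brown instead of flat and silver. It is 34 mm tall and stands on the green board, so this point is 114 mm above the bench; point z axis up. It may stand at any of the board's four capacitor places.
- cap_bad: the swollen capacitor itself; origin at the centre of its foot. Fixed to the board.
- cap_ok1: intact capacitor on the board: upright cylinder 25 mm across, 30 mm tall, dark blue sleeve, flat silver top; origin at the centre of its foot. Fixed.
- cap_ok2: intact capacitor on the board: upright cylinder 25 mm across, 30 mm tall, dark blue sleeve, flat silver top; origin at the centre of its foot. Fixed.
- cap_ok3: intact capacitor on the board: upright cylinder 25 mm across, 30 mm tall, dark blue sleeve, flat silver top; origin at the centre of its foot. Fixed.
- holder: fixed black holder clamping a level green board, 140 (x) by 200 (y) mm, upper face 80 mm above the bench. Origin on the bench under the board's centre, z up. Capacitors at x = +-36, y = +-58 mm in this frame; a heat sink 30 x 50 mm, 25 mm tall, at the centre. Clamp posts at both y ends rise to 95 mm above the bench: nothing of it is taller than the capacitors. Footprint 170 (x) by 300 (y) mm.
- console: grey console box, fixed to the bench, 110 (x) by 190 (y) by 36 mm tall, origin at the centre of its underside. It carries two push buttons, at y = -45 and +45 mm in its frame, either way round.
- red_button (a joint): travel of the red (fault) button in m: 0 = up, about 0.006 = fully down. It springs back; about 5 N holds it fully down, and it counts as pressed from 0.004 (about 4 N).
- red_button_top (a point): centre of the red button's round upper face (36 mm across), 58 mm above the bench when up; it moves straight down when pressed.
- green_button (a joint): travel of the green (pass) button in m, like the red one.
- green_button_top (a point): centre of the green button's upper face, as for the red one, 90 mm from it.
- spool: loose solder spool, green flanges 64 mm across, 45 mm tall; origin at the centre of its underside.
- spare1: loose spare capacitor standing on the bench, 25 mm across, 30 mm tall, blue with a silver top; origin at the centre of its underside.
- spare2: another loose spare capacitor, the same.
- screwdriver: loose screwdriver lying on the bench to the left of the holder, under 35 mm high; origin at the middle of its underside, handle towards its -x.
- brush: loose brush lying on the bench beyond the console, under 35 mm high; origin at the middle of its underside.
- jar: loose closed jar, 52 mm across, 55 mm tall, at the back; origin at the centre of its underside.
- wool_pot: loose black pot of brass wool for cleaning soldering tips, 68 mm across, about 58 mm tall, at the back; origin at the centre of its underside.

How it is judged:
By the outcome, as a careful person would: the job done as asked, in the order asked, and still so for the second after the job is handed in, with the robot touching nothing.
It also fails if it takes over 43 s, if anything falls off the work surface, if the arm or the gripper's body presses on something with over 40 N, if the wrist force passes 120 N, or if a joint passes its speed limit or range.

## Working session

There is one attempt and no reset: what is moved stays moved. The work goes in short steps, each a Python script; the robot and the scene stay as the last script left them, time stands still between calls to the robot, and variables do not carry over. Pictures are saved under pics/ and viewed, at most 10 in all, crops included, and the job is handed in when it is done.

```bash
mkdir -p pics; ls; python3 - <<'E'
from bench import robot
import cv2
for n in("scene","top"):
    d=robot.get_image(n);cv2.imwrite(f"pics/{n}1.png",d["img"])
    print(n,d["fovy"],d["cx"],d["cy"],d["eye"],d["orientation"])
print(robot.current_t(),robot.current_eef_rot())
E
```

```text
pics
scene 47.475450576875005 278.370114429986 202.46788221657965 [ 999.38621806 -437.02755806  929.34213064] [-2.4908312   0.00399558  0.74571542]
top 53.01814564621874 276.0350997216134 210.04322987584158 [ 457.58212583   27.59084222 1281.11257835] [-3.04095082 -0.02266331 -1.56955379]
0.1 [-3.14002142e+00 -2.93769474e-04  4.33754575e-01]
```

View pics/top1.png

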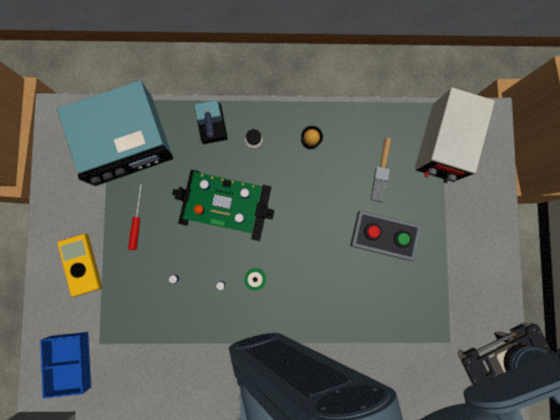

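View pics/scene1.png

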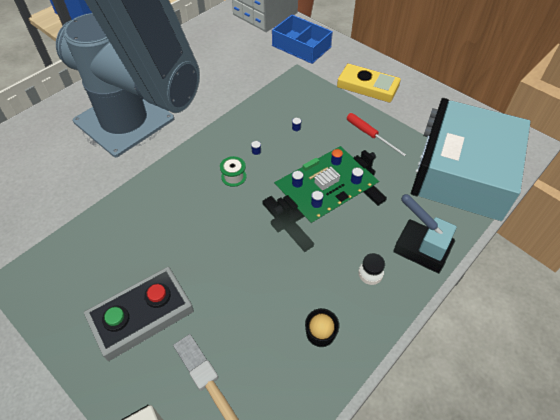

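The top view shows the orange cap at about (198,209), the red button at (373,232) and the green one at (403,239). In the scene view the orange cap is at about (337,155) and the red button at (157,293). Next I'll triangulate these from both views.

```bash
cat > h.py <<'E'
import numpy as np, cv2
from scipy.spatial.transform import Rotation as R
from bench import robot
def blob(img, uv, kind, r=22):
    """Centroid and area of the colour blob nearest uv."""
    hsv=cv2.cvtColor(img,cv2.COLOR_BGR2HSV).astype(int); h,s,v=hsv[...,0],hsv[...,1],hsv[...,2]
    m=(s>110)&(v>60)
    m&={'red':(h<=6)|(h>=172),'orange':(h<=20)|(h>=178),'green':(h>40)&(h<95)}[kind]
    n,_,st,c=cv2.connectedComponentsWithStats(m.astype(np.uint8))
    k=[i for i in range(1,n) if st[i,4]>=8 and np.hypot(*(c[i]-uv))<r]
    i=max(k,key=lambda i:st[i,4]); return c[i],st[i]
def ray(d,uv):
    f=d["img"].shape[0]/2/np.tan(np.radians(d["fovy"])/2)
    v=R.from_euler('xyz',d["orientation"]).apply([(uv[0]-d["cx"])/f,(uv[1]-d["cy"])/f,1])
    return np.array(d["eye"]),v/np.linalg.norm(v)
def plane(d,uv,z):
    e,v=ray(d,uv); return e+v*(z-e[2])/v[2]
def pix(d,p):
    f=d["img"].shape[0]/2/np.tan(np.radians(d["fovy"])/2)
    q=R.from_euler('xyz',d["orientation"]).inv().apply(np.array(p)-d["eye"])
    return q[:2]/q[2]*f+[d["cx"],d["cy"]]
def cross(rays):
    A=sum(np.eye(3)-np.outer(v,v) for e,v in rays); b=sum((np.eye(3)-np.outer(v,v))@e for e,v in rays)
    return np.linalg.solve(A,b)
E
python3 - <<'E'
from h import *
t=robot.get_image("top");s=robot.get_image("scene")
np.set_printoptions(precision=1,suppress=True)
for k,a,b,z in(("orange",(198,209),(337,155),112),("red",(373,232),(157,293),58),("green",(403,239),(115,317),58)):
    u,i=blob(t["img"],a,k);w,j=blob(s["img"],b,k)
    print(k,u,i,w,j,cross([ray(t,u),ray(s,w)]),plane(t,u,z),plane(s,w,z))
E
```

```text
orange [198. 209.] [194 205   9   9  69] [336.9 152.7] [332 149  11   8  70] [577.2 217.6 113. ] [577.9 218.3 112. ] [576.2 217.7 112. ]
red [373.5 231.2] [367 225  14  13 144] [155.8 292.5] [146 284  20  18 285] [ 519.9 -285.2   58.1] [ 520.1 -284.9   58. ] [ 519.6 -285.4   58. ]
green [403.4 238.5] [398 233  12  12 125] [113.6 315.9] [104 307  20  19 303] [ 498.9 -372.3   58.2] [ 499.  -372.2   58. ] [ 498.7 -372.4   58. ]
```

```bash
python3 - <<'E'
from h import *
np.set_printoptions(precision=1,suppress=True)
robot.move_gripper(0.0)
best=None;q0=robot.current_qpos()
for y in np.arange(-3.1,3.2,.2):
    q=robot.inverse_kinematics([577,218,230],[np.pi,0,y])
    if q is not None:
        c=np.abs(np.array(q)-q0).max()+abs(q[5])*.3
        if best is None or c<best[0]: best=(c,y,q)
print(best)
robot.move_ptp([577,218,230],[np.pi,0,best[1]])
P=np.array([577,217.8,112]); rays=[]
for i,o in enumerate([(0,0),(-45,0)]):
    if i: robot.move_linear([577+o[0],218+o[1],230],speed=100)
    robot.sleep(.3); d=robot.get_image("wrist"); cv2.imwrite(f"pics/w{i}.png",d["img"])
    g=pix(d,P)
    try:
        u,s=blob(d["img"],g,'orange',60); rays.append(ray(d,u)); print(g,u,s,plane(d,u,112))
    except Exception as e: print(g,e)
if len(rays)>1: print(cross(rays))
print(robot.current_t(),robot.current_tcp_pos(),robot.current_gripper_width())
E
```

```text
(np.float64(1.535865075278012), np.float64(1.7000000000000042), array([ 0.2,  0.4,  1.4, -0. ,  1.4,  0.1]))
[276.6 216.3] [279.3 211.9] [267 200  26  25 516] [579.  222.4 112. ]
[322.9 222.3] [325.2 218. ] [312 206  27  25 509] [578.5 222.4 112. ]
[579.1 221.5 109.1]
5.75 [532.3 217.9 229.8] 0.0046011541167969424
```

View pics/w0.png

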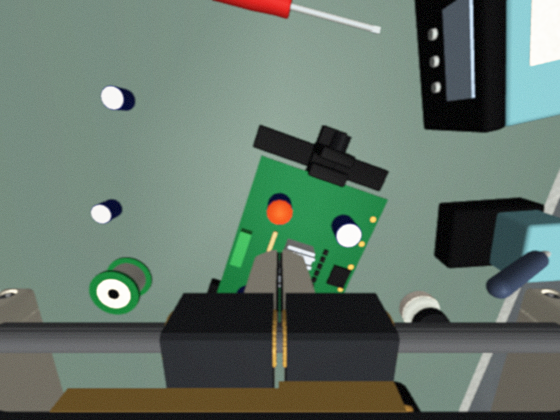

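The wrist view has the orange dome at (279,212) and the fingertips at about (279,255). Its position is about 4 mm off the outer cameras in y. A view with the tool turned half round should cancel the hand-eye error.

```bash
python3 - <<'E'
from h import *
np.set_printoptions(precision=1,suppress=True)
P=[577,217.8,112]
for y in (1.7-np.pi,1.7-np.pi/2):
    robot.move_ptp([577,218,230],[np.pi,0,y]); robot.sleep(.3)
    d=robot.get_image("wrist"); p=robot.current_tcp_pos(); tip=np.array(p)-[0,0,19]
    cv2.imwrite(f"pics/r{y:.1f}.png",d["img"])
    u,s=blob(d["img"],pix(d,P),'orange',60)
    print(y,u,plane(d,u,112),"tip px",pix(d,tip),"tcp",p,"eye",d["eye"])
print(robot.current_t(),robot.current_qpos())
t=robot.get_image("top");s=robot.get_image("scene")
cv2.imwrite("pics/s2.png",cv2.resize(s["img"][80:260,240:440],None,fx=3,fy=3))
print("tip in scene",(pix(s,tip)-[240,80])*3,"dome",(pix(s,[577,218,114])-[240,80])*3)
E
```

```text
-1.4415926535897932 [278.8 216. ] [579.2 220.5 112. ] tip px [282.6 261. ] tcp [577. 218. 230.] eye [589.9 135.3 377.5]
0.1292036732051034 [277.3 214. ] [580.  221.4 112. ] tip px [281. 266.] tcp [577. 218. 230.] eye [662.9 230.1 377.5]
13.0083 [ 0.2  0.4  1.4 -0.   1.4  1.6]
tip in scene [304.5 124.1] dome [291.9 216.5]
```

View pics/s2.png

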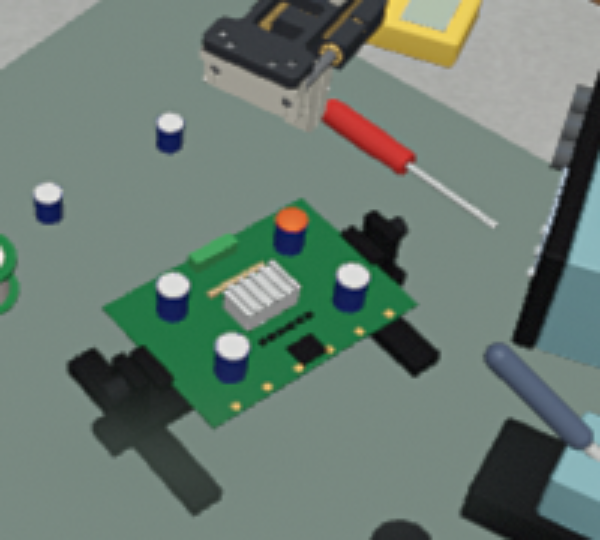

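View pics/r0.1.png

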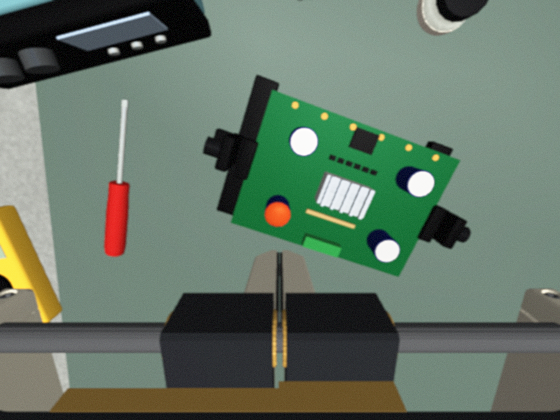

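The half-turn pair gives about (579.1, 221.5) for the dome, independent of the hand-eye offset. I'll go down over it and compare tip and dome in the outer images.

```bash
python3 - <<'E'
from h import *
np.set_printoptions(precision=1,suppress=True)
robot.move_linear([579,221,230],speed=60)
robot.move_linear([579,221,151],speed=80); robot.sleep(.2)
s=robot.get_image("scene");t=robot.get_image("top");w=robot.get_image("wrist")
tip=np.array(robot.current_tcp_pos())-[0,0,19]
S=cv2.resize(s["img"][110:190,290:390],None,fx=5,fy=5,interpolation=cv2.INTER_CUBIC)
for nm,d in(("s",s),("t",t),("w",w)): print(nm,pix(d,tip),pix(d,[579,221,112]),pix(d,[577,217.8,112]))
W=cv2.resize(w["img"][180:320,205:355],None,fx=2.85,fy=2.85)
cv2.imwrite("pics/low.png",np.hstack([S[:399],W[:399,:299*1]]))
cv2.imwrite("pics/lowS.png",S)
print(robot.current_t(),robot.current_contact_force())
E
```

```text
s [339.6 146.5] [338.7 152.5] [337.2 152.8]
t [195.8 207.8] [197.  208.6] [198.2 209.3]
w [281. 266.] [280.8 252.5] [285.  255.7]
14.85 [ 0.1 -0.3 -0.1]
```

View pics/low.png

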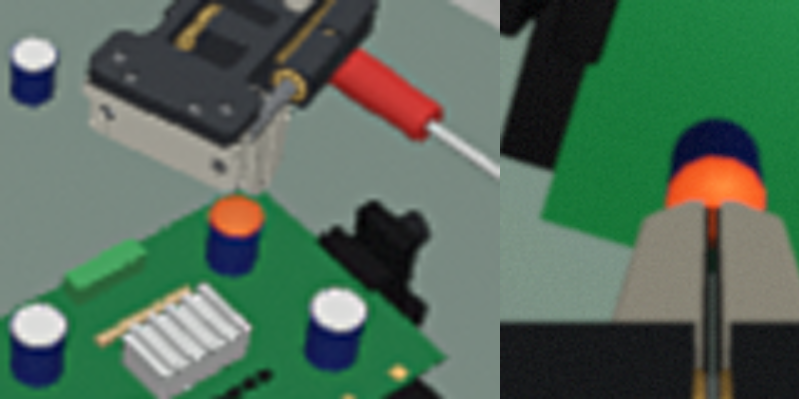

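In the scene crop the fingertips sit at about (252,190) with the dome at (236,215). In the wrist crop the dome is centred within about 1 mm of the finger seam. The reported wrist eye is off the finger plane by a constant of about (2,1) mm in the world frame, so the corrected dome is near (577, 220). I'll go there, point with a dwell, and check at a second yaw.

```bash
python3 - <<'E'
from h import *
robot.move_linear([577,219.8,149],[np.pi,0,1.7],speed=25)
robot.sleep(.2)
w=robot.get_image("wrist");s=robot.get_image("scene")
S=cv2.resize(s["img"][110:190,290:390],None,fx=5,fy=5,interpolation=cv2.INTER_CUBIC)
W=cv2.resize(w["img"][180:320,205:355],None,fx=2.85,fy=2.85)
cv2.imwrite("pics/low2.png",np.hstack([S[:399],W[:399,:299]]))
print(blob(w["img"],(280,245),'orange',60),robot.current_t(),robot.current_tcp_pos(),robot.current_eef_rot())
E
```

```text
(array([279.02809917, 244.45785124]), array([262, 233,  35,  32, 605], dtype=int32)) 16.8667 [576.99624615 219.80951556 148.98936366] [-3.14157147e+00 -1.81012168e-05  1.69986083e+00]
```

View pics/low2.png

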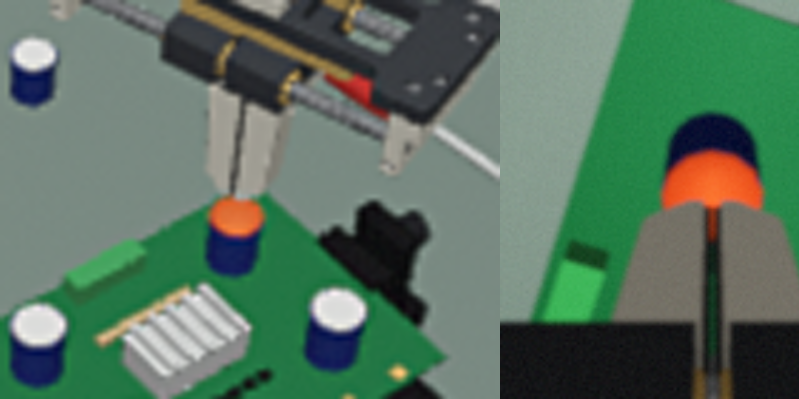

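The finger seam lines up with the dome centre in both views: scene (235,215), wrist (712,205). Next I'll dwell, then press the red button.

```bash
python3 - <<'E'
from h import *
np.set_printoptions(precision=2,suppress=True)
robot.sleep(2.6)
robot.move_linear([577,219.8,200],speed=120)
robot.move_ptp([520,-285,130],[np.pi,0,.83])
robot.move_linear([520,-285,82],speed=80)
robot.sleep(.2)
print("t",robot.current_t(),robot.current_contact_force())
hit=robot.move_linear([520,-285,69],speed=10,f_stop=12)
print(hit,robot.current_tcp_pos(),robot.current_contact_force())
robot.sleep(.3); print(robot.current_tcp_pos(),robot.current_contact_force())
d=robot.get_image("scene"); cv2.imwrite("pics/p.png",cv2.resize(d["img"][210:350,70:230],None,fx=4,fy=4))
robot.move_linear([520,-285,160],speed=80)
print(robot.current_t(),robot.current_contact_force())
E
```

```text
t 22.85 [1.03 0.62 0.05]
True [ 520.02 -285.     71.13] [-0.12  0.37  5.17]
[ 519.99 -285.03   71.11] [-1.02  1.82  4.58]
25.5333 [-0.12  0.6  -1.16]
```

View pics/p.png

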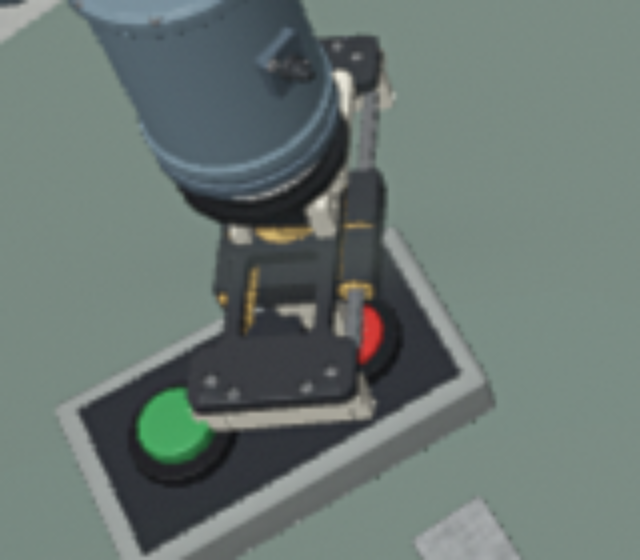

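The picture shows the fingers on the red button at about (365,335) and the green button untouched. The tips went down 5.9 mm and the force stop tripped at the bottom. The tool is now clear of the console.

```bash
python3 - <<'E'
from bench import robot
robot.sleep(.3); print(robot.hand_in(), robot.current_t())
E
```

```text
the job is handed in; nothing more can be done
the job is handed in; nothing more can be done
```

I pointed at the swollen capacitor for over two seconds with the fingertips about 16 mm above it, then pressed the red button fully down (5.9 mm), let it come up, and handed in at about 26 s; the verdict was not shown.

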